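# Box a solenoid valve: snap the lid on and stack the box

## Task

Box up the spare solenoid valve: set it gently down in the open tub, standing upright on its brass body, and press the lid of the tub's own length down at both ends until both spring tongues have snapped home. Then pick up the closed box and set it down gently, square and nested inside the raised lip, on top of the full box of the same size, which stays where it stands. Leave the short lid, the gear pump and the carton alone.

Things in the scene. Friction and masses are not known exactly. Their poses are not given: they have to be found in the camera images.
- tub: Open narrow grey polypropylene tub on the bench: 190 mm long over its end flanges (its x), 54 mm wide over the rim (y), 58 mm high. Origin: centre of the underside, z up. Both ends are alike. Body 178 x 50 mm, foot (lowest 5 mm) 175 x 47 mm. Mass 0.12 kg.
- tub_floor (a point): Centre of the tub's inner floor, 5 mm above the tub's origin. Inside the tub is 173 x 45 mm and 53 mm deep: too narrow for gripper fingers along the valve's long sides, with free room for them before the valve's two ends.
- tub_rim (a point): Centre of the tub's mouth, at the rim's top (58 mm). The rim is bevelled as a lead-in: 178 x 50 mm at the top, widening downwards; at each end it grows to a flange (heights 46 to 50 mm, 6 mm out from the body) under which a tongue of the lid hooks.
- lid: Off-white polypropylene lid that fits the tub, lying top up on the bench: 198 mm long (its x), 63 mm wide (y), 30.5 mm high. Origin: centre of the underside (bottom of the skirt), z up. Skirt 24 mm deep, inside 193 x 58 mm. Either way round fits. Mass 0.08 kg. Snapped on, it carries tub and valve when lifted by the skirt's long sides.
- lid_top (a point): Centre of the lid panel's top, 26.5 mm above the lid's origin; a stacking lip 4 mm high, 183 x 55 mm inside, runs round it. Laid loosely on the tub, the lid rests on its tongue ramps with its origin about 46 mm above the tub's origin; fully home 34 mm above (panel on the rim), with about 1.5 to 2 mm of play each way.
- lid_end_a (a point): Point on top of the lid's panel inside the lip, 80 mm from its centre towards the lid's -x end (lid frame -80, 0, 26.5 mm): where to press that end. Each end snaps at about 10 N (up to 15 N) pressed straight down; fully home this point is 60.5 mm above the tub's origin.
- lid_end_b (a point): The same at the lid's +x end (lid frame +80, 0, 26.5 mm).
- tongue_a (a joint): Spring tongue in the middle of the lid's -x end, 34 mm wide: 0 rad = straight down (at rest, and when snapped home), about 0.2 rad = bent outwards while it rides over the tub's flange.
- tongue_b (a joint): The same at the lid's +x end.
- full_box: A closed full box of the same size and make (grey tub with its off-white lid on, one solid piece, about 0.7 kg, a blank paper label low on each long side) standing on the bench: 198 mm long (its x), 63 mm wide, 64.5 mm high over the lip. Origin: centre of the underside, z up.
- full_box_top (a point): Centre of the full box's lid panel, 60.5 mm above its origin. The lip round it is 4 mm high and 183 x 55 mm inside; the tub's foot nests in it with 4 mm to spare on each side, either way round, the tub's origin then lying at this point.
- valve: Solenoid valve standing on its brass body, about 0.3 kg: 90 mm long (its x), 28 mm wide (y), 50 mm high. Origin: centre of the underside, z up. Brass body with two hexagonal ends, 90 x 26 x 20 mm; black coil above; a steel nut on top.
- valve_coil (a point): Centre of the valve's black coil, 35 mm above the valve's origin: a block 40 mm along the valve's x, 28 mm along y, at heights 24 to 46 mm, with flat upright faces to grip.
- short_lid: Off-white lid of the same section for a shorter box, only 138 mm long (its x), 63 mm wide, 30.5 mm high, lying on the bench; it does not fit the tub. Origin: centre of the underside. Leave it alone.
- gear_pump: Green cast gear pump, about 180 mm long with its shaft, 115 mm wide, 88 mm high, 3.2 kg. Origin: centre of the underside; the shaft points to its -x. Leave it alone.
- carton: Closed cardboard carton, 110 x 150 x 75 mm (x, y, z), 0.9 kg. Origin: centre of the underside. Leave it alone.
There are look-alikes about, which are no part of the job. Of the things that look like the valve, the larger one is meant. Leave any green look-alike of the lid alone.

How it is judged:
On the way, in this order (a step that is already met when the one before it is completed fails the run):
1. the valve stands upright on the floor of the tub (x of valve in the frame of tub between -0.045 and 0.045 m and y of valve in the frame of tub between -0.012 and 0.012 m and z of valve in the frame of tub between 0.002 and 0.009 m and angle between valve's own z axis and vertical below 0.1 rad), for 0.2 s.
2. with the valve in it, the lid is snapped home on the tub at both ends (all of step 1 and z of lid_end_a in the frame of tub between 0.057 and 0.0625 m and value of joint each of tongue_a, tongue_b below 0.08 rad and z of lid_end_b in the frame of tub between 0.057 and 0.0625 m and x of lid in the frame of tub between -0.005 and 0.005 m and y of lid in the frame of tub between -0.005 and 0.005 m and angle between the x axis of lid and the x axis of tub, either way round below 0.08 rad), for 0.2 s.
3. the closed box stands nested on the full box (x of tub in the frame of full_box between -0.007 and 0.007 m and y of tub in the frame of full_box between -0.007 and 0.007 m and z of tub in the frame of full_box between 0.057 and 0.063 m and angle between the x axis of tub and the x axis of full_box, either way round below 0.09 rad and angle between full_box's own z axis and vertical below 0.05 rad and angle between tub's own z axis and vertical below 0.06 rad and z of lid_end_a in the frame of tub between 0.057 and 0.0625 m and value of joint each of tongue_a, tongue_b below 0.08 rad and z of lid_end_b in the frame of tub between 0.057 and 0.0625 m and x of lid in the frame of tub between -0.005 and 0.005 m and y of lid in the frame of tub between -0.005 and 0.005 m and angle between the x axis of lid and the x axis of tub, either way round below 0.08 rad), for 0.3 s.
At the end, for the whole second after the job is handed in: The valve stands upright on the floor of the tub; the lid is home on the tub (both ends within 2 mm of fully down, tongues straight); the tub is nested inside the lip on the full box's lid (within 7 mm sideways, 5 degrees, foot on the panel within 2.5 mm); the full box is upright; all are at rest (all of step 1 and all of step 3 and linear speed of each of tub, lid, valve, full_box below 0.02 m/s); the robot touches nothing.
It fails at once if the short lid, the gear pump or the carton is pushed more than 20 mm from where it was (distance of any of short_lid, gear_pump, carton from where it was at the start of the episode above 0.02 m).
It fails at once if the full box is shifted more than 25 mm (distance of full_box from where it was at the start of the episode above 0.025 m).
It fails at once if the valve is dropped or forced into the tub (more than 100 N, as from a drop of some 25 mm) (contact force between valve and tub above 100 N).
It fails at once if the box is dropped or forced onto the full box (more than 130 N, as from a drop of some 25 mm) (contact force between tub and full_box above 130 N).
It also fails if it takes over 72 s, if anything falls off the work surface, if the arm or the gripper's body presses on something with over 40 N, if the wrist force passes 120 N, or if a joint passes its speed limit or range.

## Robot

A 7-joint arm with a two-finger parallel gripper is mounted at the origin on the work surface. World frame = base frame: x ahead of the robot, y to its left, z up, the work surface at z = 0. Lengths are in m, angles in rad, forces in N, time in s.
With the tool pointing down it reaches from about 0.35 to 0.9 m from the base axis. Payload 8.1 kg.
Tool frame: the origin (TCP) lies at the very end of the fingers, on their centre line; the grasp point (between the pads) lies grip_depth behind it (grip_depth is the distance from the TCP to the grasp point, in m); z points along the fingers, y is the direction in which the jaws open and shut (so a half turn about z gives the same grasp; the last joint's range is limited). The gripper opens to 92 mm and grips with 3 to 60 N. Pads are 19 mm wide; open, the fingers measure 130 mm over their backs; the gripper's body (75 mm by 190 mm) begins 47 mm behind the grasp point.
Start: joints at [-1.268, 0.434, 0.025, 1.573, -0.012, 1.134, -0.075], TCP at [0.247, 0.574, 0.227] pointing down, gripper open.
Joint ranges: [-2.62, 2.62], [-0.44, 2.09], [-1.27, 1.32], [0.08, 2.57], [-1.32, 4.46], [0.12, 2], [-2.74, 2.74]. Speed limits (rad/s): [2.22, 2.22, 3.01, 3.01, 3.14, 3.14, 3.14].

## Interface

Orientations are given as a unit quaternion [w, x, y, z].
In Python, from cell import * gives the robot as it stands.
- The arm moves only by the tool step_arm, never from a script. Its argument "plan" is a list of rows, each a list of 7 numbers: the closure, from 0 (fully open) to 1 (shut), then the shift along the tool's x, y, z in cm, then the turn, a rotation vector about the tool's x, y, z in rad. A call has 1 to 20 rows; each row shifts and turns the commanded pose from where the row before left it, along the tool's axes as they then stand; what a row does not reach is not made up. A row lasts 1/12 s, in which the tool goes at most 41.7 mm and 7.16 degrees, less where a joint would pass 70% of its speed; a pose out of reach is approached as far as the arm can. A call is refused whole if a number of a shift passes 4.17 or a number of a turn 0.125, either way. A call with a gripper value outside its range is refused whole. The fingers move at their own pace and stop on an object; "squeeze" is the grip in N (left out, the last holds). Time passes only in rows, so rows that do not move let the fingers close. It gives the time, the measured TCP pose, the force and the opening at its end, in the units of the state.
- observe(): the state, without advancing time (a new reading comes with each control period).
- capture(name): name is "side" or "top"; returns (picture, depth): 480x640x3 uint8, red, green, blue; 480x640 float32, m along the optical axis (not along the pixel's ray), 0 where there is no reading.
- camera_params(name): a dict with "fx", "fy", "cx", "cy" (pixels), "rvec" (rotation vector, rad) and "tvec" (3), from world to camera coordinates, as OpenCV has them. Camera axes: x right, y down, z forward; pixel columns grow to the right and rows downward; lengths in m; the calibration is good to about 2 mm. A picture is of the moment at which its call begins. camera_params takes no time and is no camera call.
- hand_in(): hands the job in, once; it reports no verdict.
The state is a dict: "time": time; "qpos": joint angles; "joint_velocities": joint speeds; "tau": joint torques, N m; "tool_pos": TCP position; "eef_rot": TCP orientation; "ft_force": force on the tool from outside, world axes, zero at the start; "torque": the same for the moment, N m; "width": finger opening in m.
Only numpy, scipy, OpenCV 4.12 (cv2) and the standard library are available. Lean on these libraries where they do the work, as an engineer would, in place of code of your own. Each camera call takes 0.05 s, during which the arm holds its last target.

## Working session

There is one attempt and no reset: what is moved stays moved. The work goes in short steps, Python scripts to look and compute and a tool call to move; the robot and the scene stay as the last step left them, time stands still between calls to the robot, and variables do not carry over. Pictures are saved under pics/ and viewed, and the job is handed in when it is done.

Besides the shell and the picture viewer there is one more tool, called after "Emit:" by a JSON object that holds its "api" and its "payload". step_arm: Moves the arm, as the interface text tells. Its arguments: {"type":"object","properties":{"plan":{"type":"array"},"squeeze":{"type":"number"}},"required":["plan"]}

```bash
ls; mkdir -p pics; python3 - <<'E'
from cell import *
import cv2,numpy as np
s=observe();print(s)
for n in("top","side"):
    p,d=capture(n);cv2.imwrite(f"pics/{n}0.png",p[:,:,::-1]);np.save(f"{n}0.npy",d);np.save(f"{n}0p.npy",p);print(camera_params(n))
E
```

```text
pics
{'time': 0.0, 'qpos': array([-1.26760445,  0.43523498,  0.02498749,  1.57408086, -0.01159864,
        1.1340006 , -0.07508369]), 'joint_velocities': array([-1.18925511e-03,  5.51874169e-05,  1.84539383e-03,  2.67011737e-04,
       -6.05273875e-04, -1.93098355e-03, -3.09654947e-04]), 'tau': array([-2.14533502e-04, -6.67855239e+01,  9.84815173e-01, -3.14462042e+01,
       -6.04557199e-02,  4.26945125e-02,  1.55036096e-04]), 'tool_pos': array([0.24657766, 0.57375396, 0.22594397]), 'eef_rot': array([-8.44791283e-05,  2.01538922e-01,  9.79480189e-01, -7.84842289e-04]), 'ft_force': array([-0.18237684, -0.70006656, -0.00300449]), 'torque': array([ 0.01409535,  0.04467042, -0.01625352]), 'width': 0.0918166663219932}
{'fx': 483.8363035405503, 'fy': 483.8363035405503, 'cx': 319.58050109256203, 'cy': 235.7493376982862, 'rvec': array([ 2.13867133, -2.17688288,  0.17164203]), 'tvec': array([-0.00791632,  0.55025325,  0.92608148])}
{'fx': 587.7789451416879, 'fy': 587.7789451416879, 'cx': 316.77941063967995, 'cy': 236.90546361334216, 'rvec': array([ 2.07437359, -0.8706162 ,  0.45855982]), 'tvec': array([-0.37796793,  0.27212003,  1.05408867])}
```

View pics/top0.png

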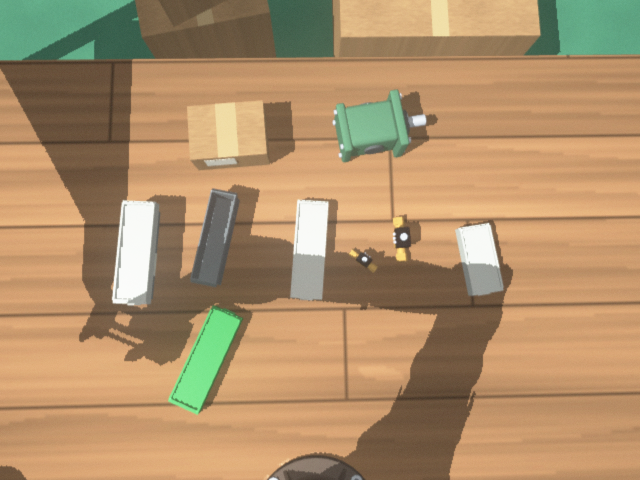

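View pics/side0.png

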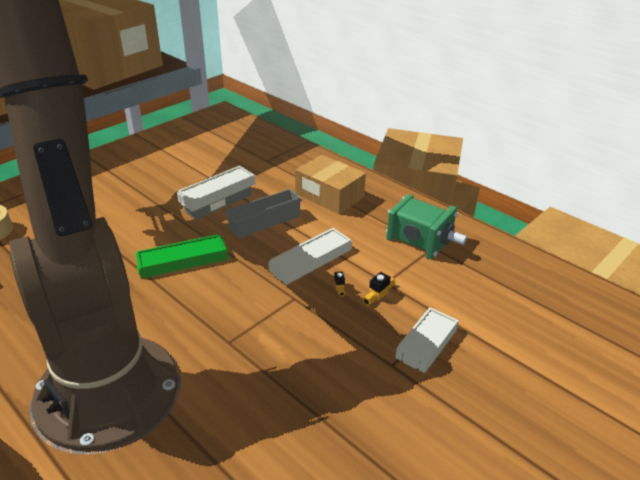

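Candidates in the top view:
- **Valve:** (402,238) is the larger one. (363,260) is the small look-alike.
- **Lid:** (310,250) is white and long. (480,258) is the short lid, (205,360) the green look-alike, and (137,252) the full box with its lid on.
- **Tub:** (215,238).

Next I'll measure them and take a close crop.

```bash
cat > h.py <<'E'
from cell import *
import cv2,numpy as np
def cloud(d,n):
    c=camera_params(n);R=cv2.Rodrigues(c["rvec"])[0]
    v,u=np.mgrid[0:480,0:640]
    P=np.stack([(u-c["cx"])*d/c["fx"],(v-c["cy"])*d/c["fy"],d],-1)
    return (P-c["tvec"])@R   # R^T(p-t)
def rect(pts):
    r=cv2.minAreaRect((pts[:,:2]*1000).astype(np.float32));(cx,cy),(w,h),a=r
    if w<h:w,h,a=h,w,a+90
    return np.round([cx,cy,w,h,(a+90)%180-90],1)
E
python3 - <<'E'
from h import *
p=np.load("top0p.npy");d=np.load("top0.npy");W=cloud(d,"top")
cv2.imwrite("pics/crop.png",cv2.resize(p[180:310,90:520],None,fx=1.86,fy=1.86,interpolation=cv2.INTER_CUBIC)[:,:,::-1])
z=W[...,2]
print("bench z",[round(float(np.median(z[a:a+10,b:b+10])),4) for a,b in((340,300),(180,200),(280,440),(180,300))])
for n,(u0,u1,v0,v1) in dict(full=(105,168,190,315),tub=(185,245,180,292),lid=(285,335,190,307),valve=(388,415,210,266),small=(345,382,243,275),short=(450,510,215,302)).items():
    q=W[v0:v1,u0:u1].reshape(-1,3);q=q[(d[v0:v1,u0:u1]>0).ravel()]
    for lo in (0.012,0.02,0.026,0.03,0.04,0.05,0.058):
        m=q[q[:,2]>lo]
        if len(m)>8: print(n,lo,len(m),rect(m),round(float(np.percentile(m[:,2],98)),4))
E
```

```text
bench z [0.0017, 0.0018, 0.0016, 0.0014]
full 0.012 3991 [522.  340.5 201.   66.   -3.5] 0.068
full 0.02 3925 [522.  340.5 201.   66.   -3.5] 0.068
full 0.026 3918 [522.  340.5 201.   66.   -3.5] 0.068
full 0.03 3918 [522.  340.5 201.   66.   -3.5] 0.068
full 0.04 3824 [522.2 340.5 200.5  66.   -3.5] 0.068
full 0.05 3661 [523.3 340.5 198.4  66.   -3.4] 0.068
full 0.058 3488 [523.2 340.7 198.4  66.   -3.2] 0.0681
tub 0.012 1453 [550.6 189.9 189.7  55.  -12.2] 0.0618
tub 0.02 1291 [550.6 189.9 189.7  55.  -12.2] 0.0619
tub 0.026 1173 [550.6 189.9 189.7  55.  -12.2] 0.0619
tub 0.03 1093 [550.6 189.9 189.7  55.  -12.2] 0.0619
tub 0.04 898 [550.6 189.9 189.7  55.  -12.2] 0.0621
tub 0.05 737 [550.6 189.9 189.7  55.  -12.2] 0.0622
tub 0.058 323 [550.1 189.  183.   52.9 -12.1] 0.0625
lid 0.012 3076 [526.8   3.6 198.8  62.9  -4.9] 0.034
lid 0.02 3075 [526.8   3.6 198.8  62.9  -4.9] 0.034
lid 0.026 2768 [526.5   3.6 197.9  62.9  -4.9] 0.0341
lid 0.03 745 [526.9   3.6 195.5  62.9  -4.9] 0.0354
valve 0.012 576 [ 544.9 -180.6   90.1   31.8    2.2] 0.0525
valve 0.02 442 [ 544.2 -180.6   88.8   31.8    2.2] 0.0531
valve 0.026 332 [ 544.7 -180.6   39.7   31.8    2.2] 0.0534
valve 0.03 328 [ 544.7 -180.6   39.7   31.8    2.2] 0.0534
valve 0.04 294 [ 544.8 -181.5   38.7   31.1   -2. ] 0.0537
valve 0.05 52 [ 544.1 -182.3   36.6   24.2    5.3] 0.0551
small 0.012 251 [ 504.2 -106.2   63.    23.6   55. ] 0.0378
small 0.02 153 [ 504.3 -106.2   27.7   23.6   54.3] 0.0384
small 0.026 144 [ 503.  -105.3   27.7   20.7   53.9] 0.0384
small 0.03 136 [ 502.8 -105.    27.7   19.7   54.7] 0.0385
short 0.012 2332 [ 500.3 -341.2  138.2   65.6    8. ] 0.034
short 0.02 2244 [ 500.4 -341.3  138.    65.5    7.9] 0.034
short 0.026 1972 [ 500.4 -341.3  138.    65.5    7.9] 0.0341
short 0.03 531 [ 500.  -341.   136.5   64.7    7.7] 0.0348
```

View pics/crop.png

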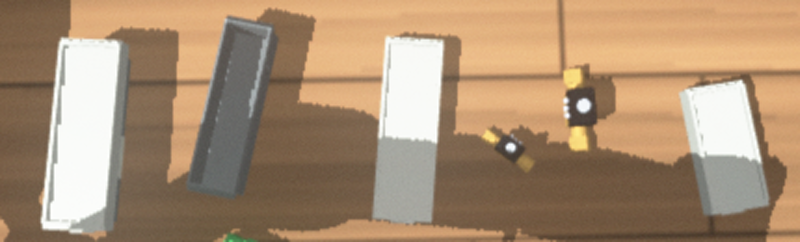

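```bash
cat >> h.py <<'E'
from scipy.spatial.transform import Rotation as Ro
def go(x,y,z,psi):
    """shift in tool frame after turning; psi=deg direction of tool y"""
    s=observe();q=s["eef_rot"];R=Ro.from_quat([q[1],q[2],q[3],q[0]]).as_matrix()
    cur=np.degrees(np.arctan2(R[1,1],R[0,1]))
    d=(psi-cur+90)%180-90
    print("t",round(s["time"],2),"pos",s["tool_pos"].round(4),"psi",round(cur,2),"tilt",np.degrees(R[:2,2]).round(2),"F",s["ft_force"].round(2),"w",round(s["width"],4),"q7",round(s["qpos"][6],2))
    tz=-np.radians(d);R2=R@Ro.from_rotvec([0,0,tz]).as_matrix()
    e=np.array([x,y,z])-s["tool_pos"]
    print("turn z rad",round(tz,4),"shift cm after turn",(R2.T@e*100).round(3),"| without turn",(R.T@e*100).round(3))
E
python3 - <<'E'
from h import *
try: print("gd",grip_depth)
except Exception as e: print(e)
import cell;print([k for k in dir(cell) if k[0]!="_"])
p=np.load("top0p.npy").astype(int);d=np.load("top0.npy");W=cloud(d,"top")
c=camera_params("top");print("cam",-cv2.Rodrigues(c["rvec"])[0].T@c["tvec"])
w=W[200:275,385:420];q=p[200:275,385:420]
br=(q[...,0]>150)&(q[...,2]<90)&(w[...,2]>.012)
b=w[br];a=b[b[:,0]>.545];e=b[b[:,0]<.545]
print(a.mean(0),e.mean(0),np.degrees(np.arctan2(*(a.mean(0)-e.mean(0))[[1,0]])))
bl=(q.sum(-1)<150)&(w[...,2]>.04);print("coil",w[bl].min(0),w[bl].max(0))
W2=W[185:320,100:170].reshape(-1,3);m=W2[(W2[:,2]>.0645)];print("full lip",len(m),rect(m))
m=W2[(W2[:,2]>.0585)];print("full panel",np.median(m[:,2]),len(m),rect(m))
go(.545,-.181,.16,1)
E
```

```text
gd 0.0188
['PlanningError', 'camera_params', 'capture', 'grip_depth', 'hand_in', 'observe']
cam [0.41596119 0.0019993  0.99370041]
[ 0.57643285 -0.18638946  0.02094603] [ 0.51506154 -0.18643678  0.01721551] 0.044176942562673266Traceback (most recent call last):
  File "<stdin>", line 11, in <module>
    return umr_minimum(a, axis, None, out, keepdims, initial, where)
ValueError: zero-size array to reduction operation minimum which has no identity
```

```bash
python3 - <<'E'
from h import *
p=np.load("top0p.npy");d=np.load("top0.npy");W=cloud(d,"top")
cv2.imwrite("pics/v.png",cv2.resize(p[205:275,380:425],None,fx=8,fy=8,interpolation=cv2.INTER_NEAREST)[:,:,::-1])
w=W[200:275,385:420].reshape(-1,3)
for lo,hi in((.01,.027),(.04,.06),(.05,.06)):
    m=w[(w[:,2]>lo)&(w[:,2]<hi)]
    print(lo,[np.percentile(m[:,i],[2,50,98]).round(4) for i in(0,1)])
for xx in(.51,.515,.575,.58):
    m=w[(abs(w[:,0]-xx)<.003)&(w[:,2]>.015)];print(xx,m[:,1].min().round(4),m[:,1].max().round(4),np.median(m[:,2]).round(4))
W2=W[185:320,100:170].reshape(-1,3);m=W2[(W2[:,2]>.0645)];print("full lip",len(m),rect(m))
m=W2[(W2[:,2]>.0585)];print("full panel",np.median(m[:,2]),len(m),rect(m))
go(.545,-.184,.16,1)
E
```

```text
0.01 [array([0.5004, 0.5245, 0.5885]), array([-0.1935, -0.1809, -0.17  ])]
0.04 [array([0.5257, 0.5445, 0.5637]), array([-0.1958, -0.1816, -0.1683])]
0.05 [array([0.5273, 0.545 , 0.5592]), array([-0.1949, -0.1833, -0.1703])]
0.51 -0.1935 -0.1729 0.0198
0.515 -0.1934 -0.1764 0.0203
0.575 -0.1899 -0.1713 0.0197
0.58 -0.1903 -0.1718 0.021
full lip 782 [514.7 184.6 375.8 195.5  86.7]
full panel 0.06259345540213104 3502 [517.  186.1 376.2 198.7  87.7]
t 0.1 pos [0.2466 0.5738 0.2261] psi 66.74 tilt [-0.02 -0.08] F [-0.2  -0.15  0.4 ] w 0.0917 q7 -0.08
turn z rad 1.1474 shift cm after turn [-76.282  28.515   6.693] | without turn [-57.338 -57.83    6.693]
```

View pics/v.png

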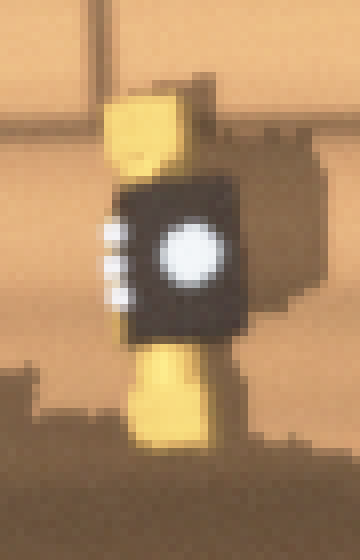

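The crop confirms the larger valve, brass with a black coil. It is at about (0.5447, -0.182) with its axis near 2.5°. I'll turn the tool, then travel to it.

Emit:
{"api": "step_arm", "payload": {"plan": [[0,0,0,0,0,0,0.112],[0,0,0,0,0,0,0.112],[0,0,0,0,0,0,0.112],[0,0,0,0,0,0,0.112],[0,0,0,0,0,0,0.112],[0,0,0,0,0,0,0.112],[0,0,0,0,0,0,0.112],[0,0,0,0,0,0,0.112],[0,0,0,0,0,0,0.112],[0,0,0,0,0,0,0.112]], "squeeze": 20}}

```text
time: 0.93
tool_pos: [0.2466, 0.574, 0.2263]
eef_rot: [0.0, 0.693, 0.721, -0.0]
ft_force: [0.2, 0.9, 0.3]
width: 0.0915
```

Emit:
{"api": "step_arm", "payload": {"plan": [[0,-3.84,1.32,0.48,0,0,0],[0,-3.84,1.32,0.48,0,0,0],[0,-3.84,1.32,0.48,0,0,0],[0,-3.84,1.32,0.48,0,0,0],[0,-3.84,1.32,0.48,0,0,0],[0,-3.84,1.32,0.48,0,0,0],[0,-3.84,1.32,0.48,0,0,0],[0,-3.84,1.32,0.48,0,0,0],[0,-3.84,1.32,0.48,0,0,0],[0,-3.84,1.32,0.48,0,0,0],[0,-3.84,1.32,0.48,0,0,0],[0,-3.84,1.32,0.48,0,0,0],[0,-3.84,1.32,0.48,0,0,0],[0,-3.84,1.32,0.48,0,0,0],[0,-3.84,1.32,0.48,0,0,0],[0,-3.84,1.32,0.48,0,0,0],[0,-3.84,1.32,0.48,0,0,0],[0,-3.84,1.32,0.48,0,0,0],[0,-3.84,1.32,0.48,0,0,0],[0,-3.84,1.32,0.48,0,0,0]]}}

```text
time: 2.6
tool_pos: [0.5452, -0.1829, 0.1301]
eef_rot: [-0.0, 0.691, 0.723, -0.0]
ft_force: [0.7, 0.3, -0.5]
width: 0.0918
```

```bash
python3 - <<'E'
from h import *
go(.5447,-.182,.024,2.5)
E
```

```text
t 2.6 pos [ 0.5452 -0.1829  0.1301] psi 2.59 tilt [-0.03  0.02] F [ 0.69  0.25 -0.53] w 0.0918 q7 0.57
turn z rad 0.0016 shift cm after turn [ 0.092 -0.038 10.611] | without turn [ 0.092 -0.037 10.611]
```

Emit:
{"api": "step_arm", "payload": {"plan": [[0,0.02,-0.01,1.6,0,0,0],[0,0.02,-0.01,1.6,0,0,0],[0,0.02,-0.01,1.6,0,0,0],[0,0.02,-0.01,1.6,0,0,0],[0,0,0,1.6,0,0,0],[0,0,0,1.6,0,0,0],[0,0,0,0.8,0,0,0],[0,0,0,0.2,0,0,0],[0.5,0,0,0,0,0,0],[0.7,0,0,0,0,0,0],[0.7,0,0,0,0,0,0],[0.7,0,0,0,0,0,0],[0.7,0,0,0,0,0,0],[0.7,0,0,0,0,0,0]]}}

```text
time: 3.77
tool_pos: [0.5448, -0.1804, 0.0252]
eef_rot: [0.0, 0.691, 0.723, 0.0]
ft_force: [0.5, 0.3, 0.4]
width: 0.0567
```

```bash
python3 - <<'E'
from h import *
go(.5447,-.182,.024,2.5)
p,d=capture("side");cv2.imwrite("pics/g1.png",p[:,:,::-1])
E
```

```text
t 3.77 pos [ 0.5448 -0.1804  0.0252] psi 2.57 tilt [ 0.04 -0.  ] F [0.55 0.29 0.41] w 0.0567 q7 0.65
turn z rad 0.0013 shift cm after turn [-0.164 -0.017  0.117] | without turn [-0.164 -0.018  0.117]
```

View pics/g1.png

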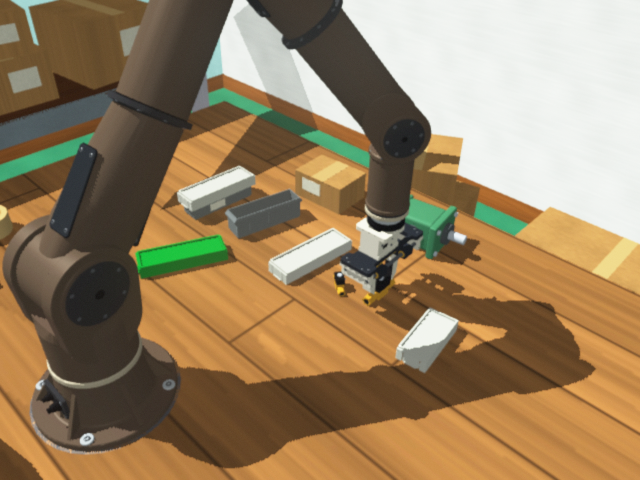

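Emit:
{"api": "step_arm", "payload": {"plan": [[0.7,-0.1,0,0.05,0,0,0],[0.7,0,0,0,0,0,0],[0.7,0,0,0,0,0,0],[0.7,0,0,0,0,0,0],[0.7,0,0,0,0,0,0],[0.7,0,0,0,0,0,0]]}}

```text
time: 4.32
tool_pos: [0.5443, -0.1815, 0.0242]
eef_rot: [-0.0, 0.691, 0.723, -0.0]
ft_force: [-2.2, -0.6, 2.1]
width: 0.0395
```

```bash
python3 - <<'E'
from h import *
go(.5502,.1895,.15,-12.1)
E
```

```text
t 4.32 pos [ 0.5443 -0.1815  0.0242] psi 2.56 tilt [-0.02 -0.  ] F [-2.2  -0.58  2.07] w 0.0395 q7 0.65
turn z rad 0.2559 shift cm after turn [ 36.398  -7.203 -12.58 ] | without turn [ 37.036   2.244 -12.58 ]
```

Emit:
{"api": "step_arm", "payload": {"plan": [[0.7,0,0,-1,0,0,0],[0.7,0,0,-2.5,0,0,0],[0.7,0,0,-3,0,0,0],[0.7,0,0,-3,0,0,0],[0.7,0,0,-3.1,0,0,0.064],[0.7,0,0,0,0,0,0.064],[0.7,0,0,0,0,0,0.064],[0.7,0,0,0,0,0,0.064],[0.7,2,-0.4,0,0,0,0],[0.7,3.6,-0.72,0,0,0,0],[0.7,3.6,-0.72,0,0,0,0],[0.7,3.6,-0.72,0,0,0,0],[0.7,3.6,-0.72,0,0,0,0],[0.7,3.6,-0.72,0,0,0,0],[0.7,3.6,-0.72,0,0,0,0],[0.7,3.6,-0.72,0,0,0,0],[0.7,3.6,-0.72,0,0,0,0],[0.7,3.6,-0.72,0,0,0,0],[0.7,2,-0.4,0,0,0,0],[0.7,0,0,0,0,0,0]], "squeeze": 30}}

```text
time: 5.98
tool_pos: [0.5486, 0.1973, 0.1501]
eef_rot: [-0.001, 0.775, 0.632, 0.001]
ft_force: [0.1, -1.2, -2.6]
width: 0.0395
```

```bash
python3 - <<'E'
from h import *
go(.5502,.1895,.15,-12.1)
for n in("side","top"):
    p,d=capture(n);cv2.imwrite(f"pics/{n}2.png",p[:,:,::-1]);np.save(n+"2.npy",d)
E
```

```text
t 5.98 pos [0.5486 0.1973 0.1501] psi -11.6 tilt [-0.04  0.17] F [ 0.1  -1.15 -2.63] w 0.0395 q7 -0.33
turn z rad 0.0087 shift cm after turn [-0.727  0.319  0.009] | without turn [-0.729  0.312  0.009]
```

View pics/side2.png

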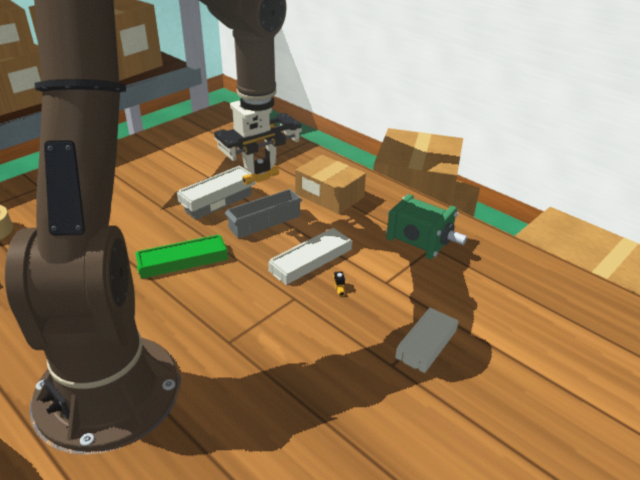

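View pics/top2.png

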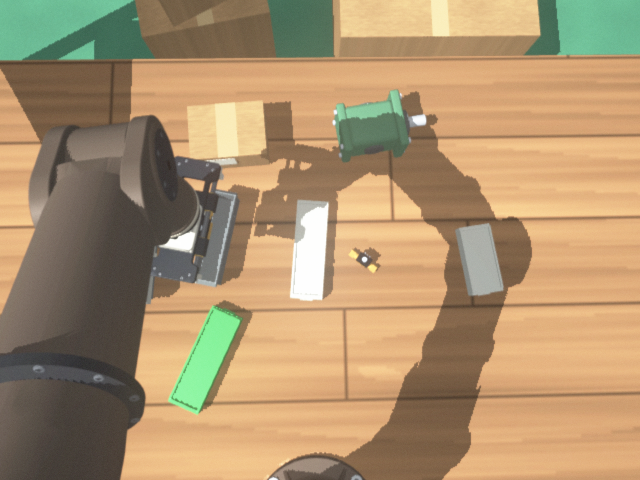

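Emit:
{"api": "step_arm", "payload": {"plan": [[0.7,-0.35,0.15,0,0,0,0.009],[0.7,-0.35,0.15,1.5,0,0,0],[0.7,0,0,2,0,0,0],[0.7,0,0,1.5,0,0,0],[0.7,0,0,0.8,0,0,0],[0.7,0,0,0,0,0,0],[0.7,0,0,0,0,0,0]]}}

```text
time: 6.67
tool_pos: [0.5513, 0.1812, 0.0925]
eef_rot: [0.0, 0.781, 0.624, -0.0]
ft_force: [0.1, 0.3, -3.2]
width: 0.0397
```

```bash
python3 - <<'E'
from h import *
go(.5502,.1895,.031,-12.1)
p,d=capture("side");cv2.imwrite("pics/s3.png",cv2.resize(p[110:260,160:360],None,fx=3.5,fy=3.5)[:,:,::-1])
E
```

```text
t 6.67 pos [0.5513 0.1812 0.0925] psi -12.72 tilt [-0.01 -0.02] F [ 0.09  0.31 -3.23] w 0.0397 q7 -0.27
turn z rad -0.0108 shift cm after turn [ 0.79  -0.285  6.154] | without turn [ 0.787 -0.294  6.154]
```

View pics/s3.png

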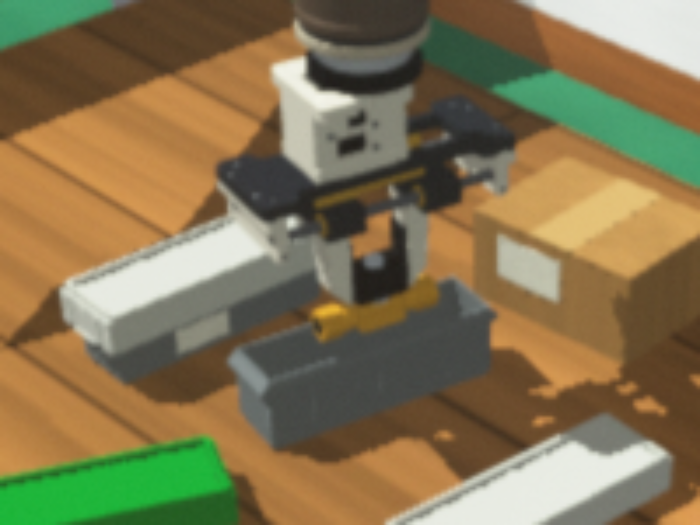

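Emit:
{"api": "step_arm", "payload": {"plan": [[0.7,0.4,-0.15,0,0,0,-0.01],[0.7,0.38,-0.14,0,0,0,0],[0.7,0,0,0.6,0,0,0],[0.7,0,0,1,0,0,0],[0.7,0,0,0,0,0,0],[0.7,0,0,0,0,0,0],[0.7,0,0,0,0,0,0]]}}

```text
time: 7.3
tool_pos: [0.5498, 0.1903, 0.076]
eef_rot: [0.0, 0.777, 0.629, -0.0]
ft_force: [0.6, 0.1, -2.6]
width: 0.0393
```

```bash
python3 - <<'E'
from h import *
go(.5502,.1895,.031,-12.1)
p,d=capture("side");cv2.imwrite("pics/s4.png",cv2.resize(p[110:260,160:360],None,fx=3.5,fy=3.5)[:,:,::-1])
E
```

```text
t 7.3 pos [0.5498 0.1903 0.076 ] psi -12.05 tilt [-0.03 -0.03] F [ 0.64  0.12 -2.56] w 0.0393 q7 -0.27
turn z rad 0.0008 shift cm after turn [-0.068  0.056  4.497] | without turn [-0.068  0.056  4.497]
```

View pics/s4.png

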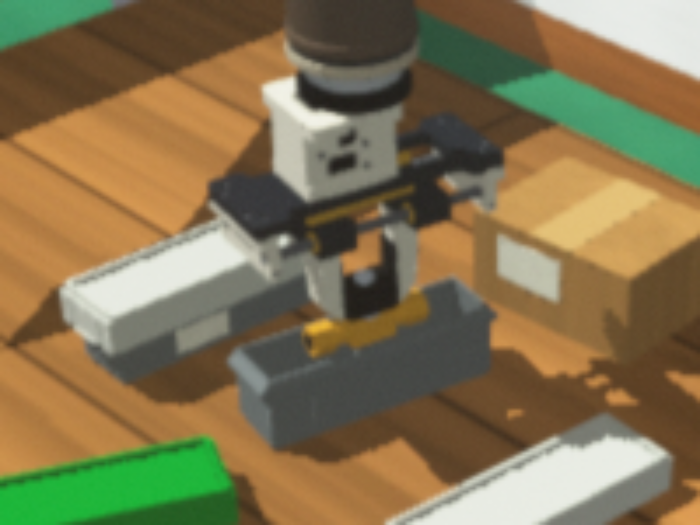

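Emit:
{"api": "step_arm", "payload": {"plan": [[0.7,-0.04,0.03,0.5,0,0,0],[0.7,0,0,1,0,0,0],[0.7,0,0,1,0,0,0],[0.7,0,0,0.8,0,0,0],[0.7,0,0,0.5,0,0,0],[0.7,0,0,0.3,0,0,0],[0.7,0,0,0.15,0,0,0],[0.7,0,0,0.1,0,0,0],[0.7,0,0,0.1,0,0,0],[0.7,0,0,0,0,0,0],[0.7,0,0,0,0,0,0]]}}

```text
time: 8.27
tool_pos: [0.5503, 0.1902, 0.032]
eef_rot: [0.0, 0.777, 0.629, 0.0]
ft_force: [-0.2, 0.1, -2.7]
width: 0.0398
```

```bash
python3 - <<'E'
from h import *
go(.5502,.1895,.029,-12.1)
E
```

```text
t 8.27 pos [0.5503 0.1902 0.032 ] psi -12.03 tilt [0.03 0.01] F [-0.24  0.12 -2.72] w 0.0398 q7 -0.23
turn z rad 0.0012 shift cm after turn [-0.073  0.002  0.3  ] | without turn [-0.073  0.002  0.3  ]
```

Emit:
{"api": "step_arm", "payload": {"plan": [[0.7,0,0,0.1,0,0,0],[0.7,0,0,0.1,0,0,0],[0.7,0,0,0.1,0,0,0],[0.7,0,0,0.05,0,0,0],[0.7,0,0,0,0,0,0],[0.7,0,0,0,0,0,0]]}}

```text
time: 8.77
tool_pos: [0.5503, 0.1902, 0.0292]
eef_rot: [-0.0, 0.777, 0.629, 0.0]
ft_force: [-4.2, -0.2, 9.6]
width: 0.0399
```

Emit:
{"api": "step_arm", "payload": {"plan": [[0.3,0,0,0,0,0,0],[0.3,0,0,0,0,0,0],[0.3,0,0,0,0,0,0],[0.3,0,0,0,0,0,0],[0.3,0,0,-0.5,0,0,0],[0.3,0,0,-1.5,0,0,0],[0.3,0,0,-3,0,0,0],[0.1,0,0,-4,0,0,0],[0.1,0,0,-2,0,0,0],[0.1,0,0,0,0,0,0]]}}

```text
time: 9.6
tool_pos: [0.5531, 0.1906, 0.1433]
eef_rot: [0.001, 0.777, 0.629, 0.004]
ft_force: [1.0, 0.2, 0.2]
width: 0.0795
```

```bash
python3 - <<'E'
from h import *
p,d=capture("side");cv2.imwrite("pics/s5.png",cv2.resize(p[110:260,160:360],None,fx=3.5,fy=3.5)[:,:,::-1])
go(.5268,.0036,.1,85.1)
E
```

```text
t 9.65 pos [0.5518 0.1906 0.141 ] psi -12.04 tilt [0.25 0.13] F [-1.01  0.23 -0.12] w 0.0808 q7 -0.31
turn z rad 1.4462 shift cm after turn [-0.908 18.855  4.046] | without turn [-18.822   1.442   4.046]
```

View pics/s5.png

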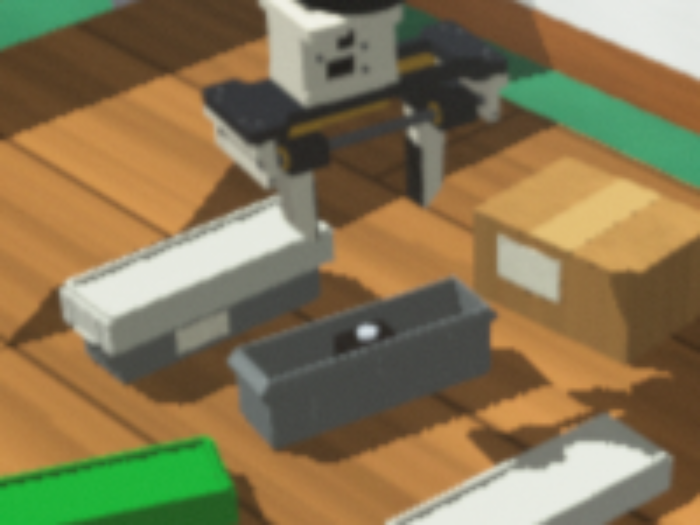

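Emit:
{"api": "step_arm", "payload": {"plan": [[0,-1.5,0.1,0,0,0,0],[0,-3.4,0.26,0,0,0,0],[0,-3.6,0.28,0,0,0,0],[0,-3.6,0.28,0,0,0,0],[0,-3.6,0.28,0,0,0,0],[0,-3.1,0.24,0,0,0,0],[0,0,0,0,0,0,0.1205],[0,0,0,0,0,0,0.1205],[0,0,0,0,0,0,0.1205],[0,0,0,0,0,0,0.1205],[0,0,0,0,0,0,0.1205],[0,0,0,0,0,0,0.1205],[0,0,0,0,0,0,0.1205],[0,0,0,0,0,0,0.1205],[0,0,0,0,0,0,0.1205],[0,0,0,0,0,0,0.1205],[0,0,0,0,0,0,0.1205],[0,0,0,0,0,0,0.1205],[0,0,0,0,0,0,0],[0,0,0,0,0,0,0]]}}

```text
time: 11.32
tool_pos: [0.524, 0.0026, 0.1373]
eef_rot: [0.001, 0.999, -0.041, -0.001]
ft_force: [0.4, 0.1, -0.3]
width: 0.0914
```

```bash
python3 - <<'E'
from h import *
go(.5268,.0036,.05,-94.9)
p,d=capture("top");cv2.imwrite("pics/t6.png",p[:,:,::-1]);W=cloud(d,"top")
q=W[180:292,195:245].reshape(-1,3);
for lo in(.04,.05,.058): m=q[(q[:,2]>lo)&(q[:,2]<.068)];print(len(m),rect(m))
E
```

```text
t 11.32 pos [0.524  0.0026 0.1373] psi -94.72 tilt [-0.11 -0.07] F [ 0.37  0.12 -0.25] w 0.0914 q7 -1.17
turn z rad 0.0031 shift cm after turn [ 0.287 -0.14   8.732] | without turn [ 0.287 -0.139  8.732]
579 [570.9 188.7 151.3  51.1 -14.8]
448 [570.9 188.7 151.3  51.1 -14.8]
162 [568.4 186.7 146.2  50.1 -13. ]
```

View pics/t6.png

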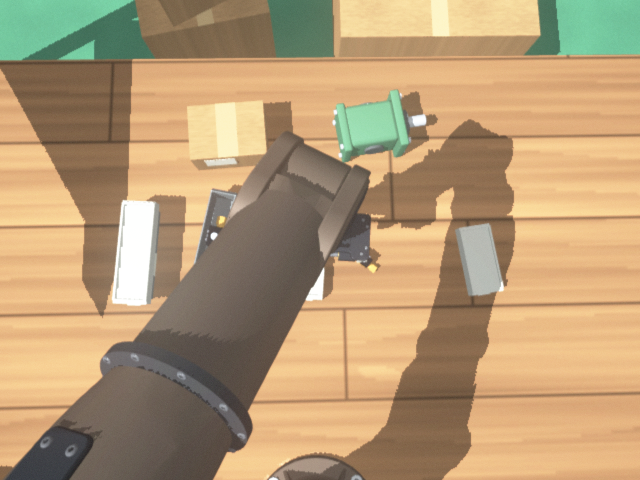

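Emit:
{"api": "step_arm", "payload": {"plan": [[0,0.1,-0.05,1,0,0,0.003],[0,0.1,-0.05,2.5,0,0,0],[0,0.08,-0.04,2.5,0,0,0],[0,0,0,2.5,0,0,0],[0,0,0,2,0,0,0],[0,0,0,1.5,0,0,0],[0,0,0,0.8,0,0,0],[0,0,0,0.3,0,0,0],[0,0,0,0,0,0,0],[0,0,0,0,0,0,0]]}}

```text
time: 12.2
tool_pos: [0.5283, 0.0042, 0.0077]
eef_rot: [-0.0, 0.999, -0.044, 0.0]
ft_force: [0.5, 0.3, 0.5]
width: 0.0915
```

```bash
python3 - <<'E'
from h import *
go(.5268,.0036,.005,-94.9)
p,d=capture("side");cv2.imwrite("pics/s6.png",cv2.resize(p[170:320,220:420],None,fx=3.5,fy=3.5)[:,:,::-1])
E
```

```text
t 12.2 pos [0.5283 0.0042 0.0077] psi -95.04 tilt [0.04 0.01] F [0.54 0.28 0.45] w 0.0915 q7 -1.0
turn z rad -0.0025 shift cm after turn [-0.143  0.077  0.271] | without turn [-0.143  0.078  0.271]
```

View pics/s6.png

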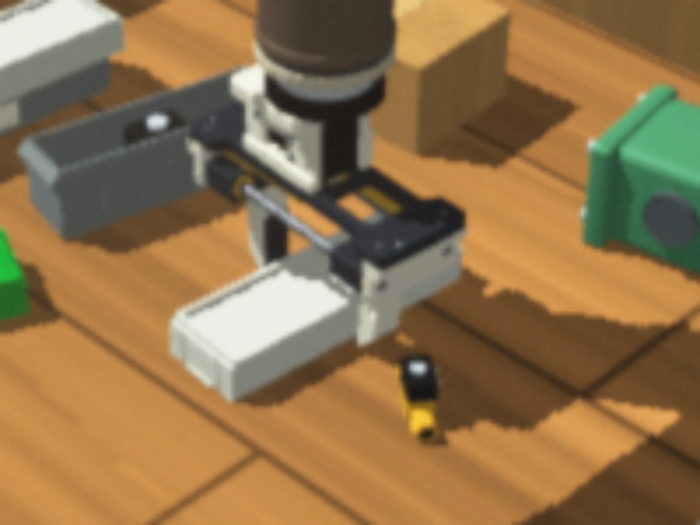

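Emit:
{"api": "step_arm", "payload": {"plan": [[0,-0.12,0.07,0.1,0,0,0],[0,0,0,0.1,0,0,0],[0.5,0,0,0,0,0,0],[0.5,0,0,0,0,0,0],[0.5,0,0,0,0,0,0],[0.5,0,0,0,0,0,0],[0.5,0,0,0,0,0,0],[0.5,0,0,0,0,0,0],[0.5,0,0,0,0,0,0]], "squeeze": 25}}

```text
time: 13.0
tool_pos: [0.5267, 0.0038, 0.0053]
eef_rot: [-0.0, 0.999, -0.044, 0.0]
ft_force: [-0.6, -0.5, 1.1]
width: 0.0625
```

```bash
python3 - <<'E'
from h import *
go(.5505,.1897,.13,-102.1)
E
```

```text
t 13.0 pos [0.5267 0.0038 0.0053] psi -95.06 tilt [0. 0.] F [-0.59 -0.46  1.09] w 0.0625 q7 -0.99
turn z rad 0.1229 shift cm after turn [ -1.567 -18.673 -12.473] | without turn [  0.734 -18.725 -12.473]
```

Emit:
{"api": "step_arm", "payload": {"plan": [[0.5,0,0,-0.8,0,0,0],[0.5,0,0,-2,0,0,0],[0.5,0,0,-3,0,0,0],[0.5,0,0,-3,0,0,0],[0.5,0,0,-2.5,0,0,0.061],[0.5,0,0,-1.2,0,0,0.062],[0.5,-0.15,-1.67,0,0,0,0],[0.5,-0.25,-3,0,0,0,0],[0.5,-0.3,-3.5,0,0,0,0],[0.5,-0.3,-3.5,0,0,0,0],[0.5,-0.27,-3.2,0,0,0,0],[0.5,-0.18,-2.3,0,0,0,0],[0.5,-0.12,-1.5,0,0,0,0],[0.5,0,0,0,0,0,0],[0.5,0,0,0,0,0,0],[0.5,0,0,0,0,0,0]]}}

```text
time: 14.33
tool_pos: [0.5504, 0.1878, 0.1306]
eef_rot: [0.0, 0.994, -0.106, 0.0]
ft_force: [0.6, 0.6, -1.2]
width: 0.063
```

```bash
python3 - <<'E'
from h import *
go(.5504,.1896,.07,-102.1)
for n in("side","top"):
    p,d=capture(n);cv2.imwrite(f"pics/{n}7.png",p[:,:,::-1] if n=="top" else cv2.resize(p[80:260,140:380],None,fx=3.3,fy=3.3)[:,:,::-1]);np.save(n+"7.npy",d)
E
```

```text
t 14.33 pos [0.5504 0.1878 0.1306] psi -102.22 tilt [ 0.01 -0.04] F [ 0.6   0.63 -1.16] w 0.063 q7 -1.56
turn z rad -0.0021 shift cm after turn [-0.037 -0.176  6.055] | without turn [-0.038 -0.176  6.055]
```

View pics/side7.png

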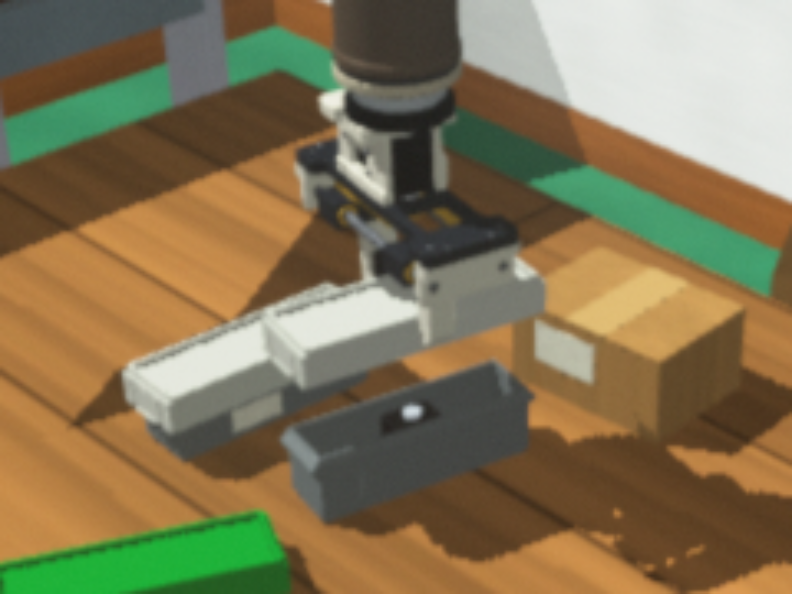

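View pics/top7.png

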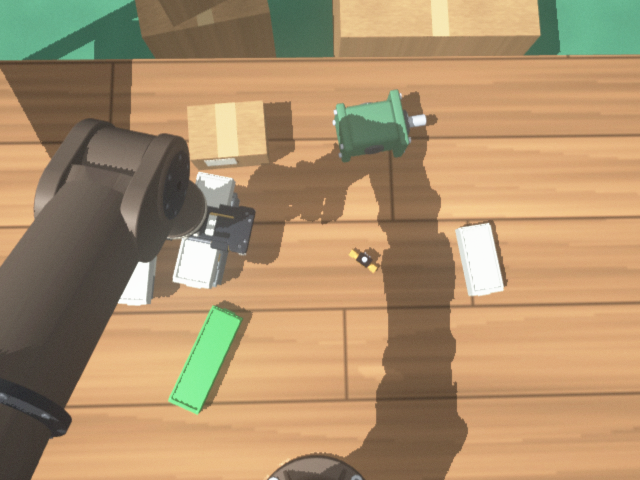

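```bash
python3 - <<'E'
from h import *
d=np.load("top7.npy");W=cloud(d,"top");q=W[165:300,165:265].reshape(-1,3)
m=q[(q[:,2]>.140)&(q[:,2]<.165)];print(len(m),rect(m));u=np.array([np.cos(np.radians(-12.2)),np.sin(np.radians(-12.2))]);
t=(m[:,:2]-[.5504,.1878])@u;print(t.min(),t.max())
E
```

```text
2728 [550.4 188.5 198.6  64.6 -12.2]
-0.09943898712820409 0.09912766738641478
```

Emit:
{"api": "step_arm", "payload": {"plan": [[0.5,-0.03,-0.12,1,0,0,0],[0.5,0,0,2,0,0,0],[0.5,0,0,1.8,0,0,0],[0.5,0,0,1,0,0,0],[0.5,0,0,0.5,0,0,0],[0.5,0,0,0,0,0,0],[0.5,0,0,0,0,0,0]]}}

```text
time: 15.02
tool_pos: [0.5507, 0.1905, 0.0675]
eef_rot: [0.0, 0.994, -0.106, 0.0]
ft_force: [0.0, 0.4, -0.9]
width: 0.0629
```

```bash
python3 - <<'E'
from h import *
go(.5504,.1893,.0513,-102.1)
p,d=capture("side");cv2.imwrite("pics/s8.png",cv2.resize(p[80:260,140:380],None,fx=3.3,fy=3.3)[:,:,::-1])
E
```

```text
t 15.02 pos [0.5507 0.1905 0.0675] psi -102.15 tilt [ 0.02 -0.01] F [ 0.01  0.4  -0.93] w 0.0629 q7 -1.5
turn z rad -0.0008 shift cm after turn [-0.008  0.12   1.621] | without turn [-0.008  0.12   1.621]
```

View pics/s8.png

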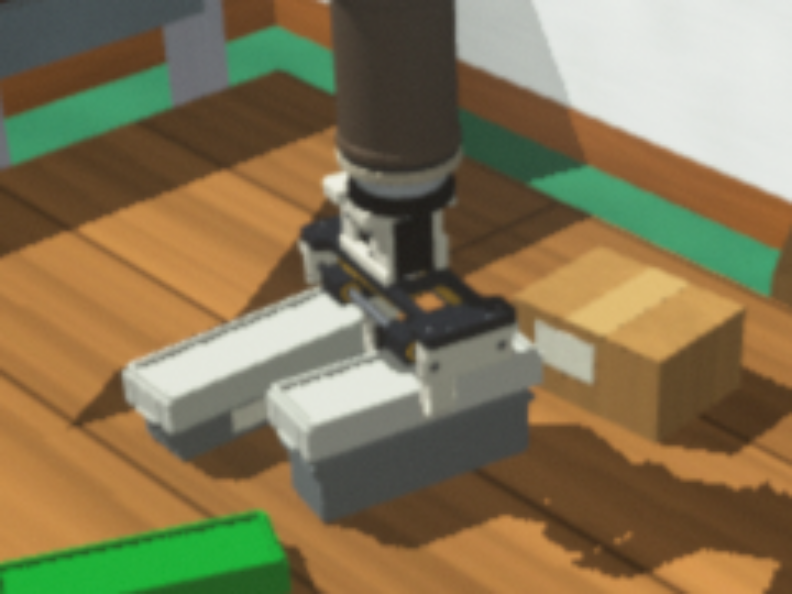

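Emit:
{"api": "step_arm", "payload": {"plan": [[0.5,0,0.1,0.3,0,0,0],[0.5,0,0,0.4,0,0,0],[0.5,0,0,0.3,0,0,0],[0.5,0,0,0.2,0,0,0],[0.5,0,0,0.1,0,0,0],[0.5,0,0,0.1,0,0,0],[0.5,0,0,0,0,0,0],[0.5,0,0,0,0,0,0]]}}

```text
time: 15.73
tool_pos: [0.5503, 0.1899, 0.0533]
eef_rot: [0.0, 0.994, -0.105, 0.0]
ft_force: [0.5, -0.4, -0.3]
width: 0.0631
```

```bash
python3 - <<'E'
from h import *
go(.5504,.1893,.0513,-102.1)
E
```

```text
t 15.73 pos [0.5503 0.1899 0.0533] psi -102.11 tilt [ 0. -0.] F [ 0.52 -0.4  -0.28] w 0.0631 q7 -1.48
turn z rad -0.0002 shift cm after turn [0.027 0.056 0.195] | without turn [0.027 0.056 0.195]
```

Emit:
{"api": "step_arm", "payload": {"plan": [[0.5,0,0,0.1,0,0,0],[0.5,0,0,0.1,0,0,0],[0.5,0,0,0,0,0,0],[0.1,0,0,0,0,0,0],[0.1,0,0,0,0,0,0],[0.1,0,0,0,0,0,0],[0.1,0,0,-0.5,0,0,0],[0.1,0,0,-1.5,0,0,0],[0.1,0,0,-3,0,0,0],[1,0,0,-1.5,0,0,0],[1,-2.5,0,0,0,0,0],[1,-3,0,0,0,0,0],[1,-2,0,0,0,0,0],[1,0,0,0,0,0,0],[1,0,0,0,0,0,0],[1,0,0,0,0,0,0]]}}

```text
time: 17.07
tool_pos: [0.4778, 0.2058, 0.1168]
eef_rot: [-0.0, 0.994, -0.105, 0.001]
ft_force: [0.7, -0.1, 0.5]
width: 0.0406
```

```bash
python3 - <<'E'
from h import *
u=np.array([np.cos(np.radians(-12.15)),np.sin(np.radians(-12.15))])
a=np.array([.5504,.1895])-.078*u;b=np.array([.5504,.1895])+.078*u;print(a,b)
go(a[0],a[1],.08,-102.1)
for n in("side","top"):
    p,d=capture(n);cv2.imwrite(f"pics/{n}9.png",p[:,:,::-1] if n=="top" else cv2.resize(p[80:260,140:380],None,fx=3.3,fy=3.3)[:,:,::-1]);np.save(n+"9.npy",d)
W=cloud(d,"top");q=W[165:300,165:265].reshape(-1,3)
m=q[(q[:,2]>.070)&(q[:,2]<.085)];print(len(m),rect(m))
E
```

```text
[0.4741472 0.2059168] [0.6266528 0.1730832]
t 17.07 pos [0.4778 0.2058 0.1168] psi -102.09 tilt [0.07 0.02] F [ 0.71 -0.14  0.54] w 0.0406 q7 -1.6
turn z rad 0.0002 shift cm after turn [-0.36   0.067  3.675] | without turn [-0.36   0.067  3.675]
2275 [554.8 190.  189.7  64.8 -12.1]
```

View pics/side9.png

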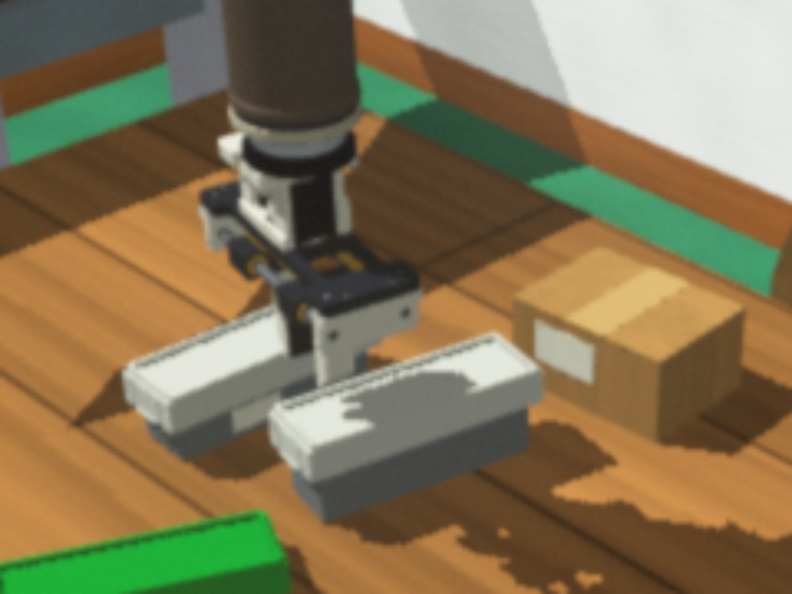

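View pics/top9.png

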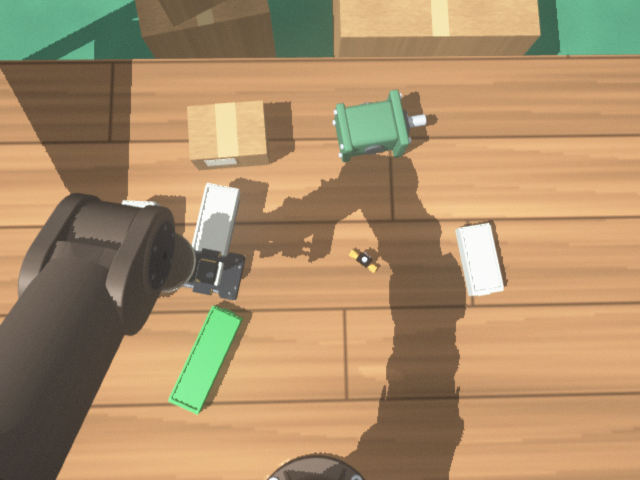

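Emit:
{"api": "step_arm", "payload": {"plan": [[1,-0.2,0.03,0.8,0,0,0],[1,0,0,1.5,0,0,0],[1,0,0,1,0,0,0],[1,0,0,0.5,0,0,0],[1,0,0,0.2,0,0,0],[1,0,0,0.2,0,0,0],[1,0,0,0.2,0,0,0],[1,0,0,0.2,0,0,0],[1,0,0,0,0,0,0]]}}

```text
time: 17.92
tool_pos: [0.4749, 0.2059, 0.0703]
eef_rot: [-0.0, 0.994, -0.105, 0.0]
ft_force: [-0.9, 0.8, 1.0]
width: 0.0003
```

```bash
python3 - <<'E'
from h import *
go(.4741,.2059,.0600,-102.1)
E
```

```text
t 17.92 pos [0.4749 0.2059 0.0703] psi -102.1 tilt [0.01 0.02] F [-0.92  0.8   1.04] w 0.0003 q7 -1.54
turn z rad -0.0 shift cm after turn [-0.081  0.019  1.033] | without turn [-0.081  0.019  1.033]
```

Emit:
{"api": "step_arm", "payload": {"plan": [[1,0,0,0.15,0,0,0],[1,0,0,0.15,0,0,0],[1,0,0,0.15,0,0,0],[1,0,0,0.15,0,0,0],[1,0,0,0.1,0,0,0]]}}

```text
time: 18.33
tool_pos: [0.4748, 0.2058, 0.063]
eef_rot: [0.0, 0.994, -0.105, -0.0]
ft_force: [0.6, -1.5, 0.3]
width: 0.0002
```

Emit:
{"api": "step_arm", "payload": {"plan": [[1,0,0,0.1,0,0,0],[1,0,0,0.1,0,0,0],[1,0,0,0.1,0,0,0]]}}

```text
time: 18.58
tool_pos: [0.475, 0.2058, 0.0611]
eef_rot: [-0.001, 0.994, -0.106, -0.0]
ft_force: [-9.1, -0.7, 31.9]
width: 0.0005
```

Emit:
{"api": "step_arm", "payload": {"plan": [[1,0,0,-0.8,0,0,0],[1,0,0,-1.8,0,0,0],[1,2.4,0,0,0,0,0],[1,3.5,0,0,0,0,0],[1,3.5,0,0,0,0,0],[1,3.4,0,0,0,0,0],[1,1.8,0,0,0,0,0],[1,0.9,0,0,0,0,0],[1,0,0,0,0,0,0],[1,0,0,0,0,0,0]]}}

```text
time: 19.42
tool_pos: [0.6256, 0.1732, 0.0858]
eef_rot: [0.0, 0.994, -0.106, -0.001]
ft_force: [0.0, 0.0, 0.6]
width: 0.0005
```

```bash
python3 - <<'E'
from h import *
p,d=capture("side");cv2.imwrite("pics/s10.png",cv2.resize(p[80:260,140:380],None,fx=3.3,fy=3.3)[:,:,::-1])
go(.6266,.1731,.07,-102.1)
E
```

```text
t 19.47 pos [0.625  0.1737 0.0858] psi -102.09 tilt [-0.09  0.01] F [-0.71  0.66 -0.48] w 0.0011 q7 -1.5
turn z rad 0.0001 shift cm after turn [0.166 0.022 1.583] | without turn [0.166 0.022 1.583]
```

View pics/s10.png

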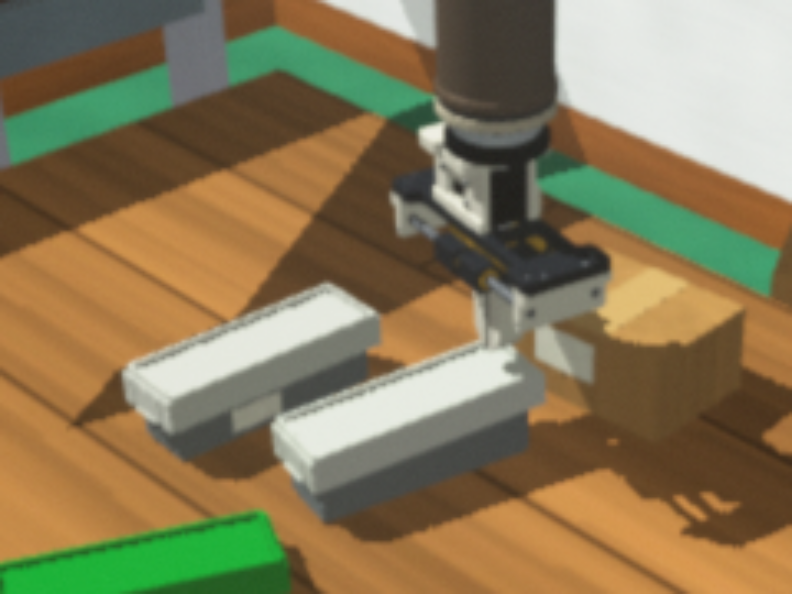

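Emit:
{"api": "step_arm", "payload": {"plan": [[1,0.05,0,0.5,0,0,0],[1,0.05,0,0.4,0,0,0],[1,0,0,0.2,0,0,0],[1,0,0,0.2,0,0,0],[1,0,0,0.15,0,0,0],[1,0,0,0.15,0,0,0],[1,0,0,0.15,0,0,0],[1,0,0,0.15,0,0,0],[1,0,0,0.15,0,0,0],[1,0,0,0,0,0,0]]}}

```text
time: 20.3
tool_pos: [0.6273, 0.173, 0.0654]
eef_rot: [0.0, 0.994, -0.106, -0.0]
ft_force: [0.5, 0.7, -0.3]
width: 0.0005
```

Emit:
{"api": "step_arm", "payload": {"plan": [[1,0,0,0.15,0,0,0],[1,0,0,0.1,0,0,0],[1,0,0,0.1,0,0,0],[1,0,0,0,0,0,0]]}}

```text
time: 20.63
tool_pos: [0.6272, 0.1731, 0.0619]
eef_rot: [0.0, 0.994, -0.105, -0.0]
ft_force: [0.6, 0.5, -0.7]
width: 0.0003
```

Emit:
{"api": "step_arm", "payload": {"plan": [[1,0,0,0.1,0,0,0],[1,0,0,0.1,0,0,0],[1,0,0,0.1,0,0,0],[1,0,0,0,0,0,0]]}}

```text
time: 20.97
tool_pos: [0.6277, 0.1731, 0.0608]
eef_rot: [-0.001, 0.994, -0.106, 0.0]
ft_force: [-5.3, -0.7, 16.4]
width: 0.0003
```

Emit:
{"api": "step_arm", "payload": {"plan": [[1,0,0,0.1,0,0,0],[1,0,0,0,0,0,0]]}}

```text
time: 21.13
tool_pos: [0.628, 0.173, 0.0607]
eef_rot: [-0.001, 0.994, -0.106, 0.001]
ft_force: [-9.2, 0.1, 24.7]
width: -0.0
```

Emit:
{"api": "step_arm", "payload": {"plan": [[1,0,0,-0.8,0,0,0],[0.8,0,0,-2,0,0,0],[0.1,-3,0,-3,0,0,0],[0.1,-3,0,-2,0,0,0],[0.1,-2,0,0,0,0,0],[0.1,0,0,0,0,0,0],[0.1,0,0,0,0,0,0],[0.1,0,0,0,0,0,0]]}}

```text
time: 21.8
tool_pos: [0.5502, 0.1899, 0.1357]
eef_rot: [-0.0, 0.994, -0.105, 0.0]
ft_force: [0.2, -0.1, 0.0]
width: 0.0425
```

```bash
python3 - <<'E'
from h import *
go(.5504,.1895,.05,-102.1)
for n in("side","top"):
    p,d=capture(n);cv2.imwrite(f"pics/{n}11.png",p[:,:,::-1] if n=="top" else cv2.resize(p[80:260,140:380],None,fx=3.3,fy=3.3)[:,:,::-1]);np.save(n+"11.npy",d)
W=cloud(d,"top");
q=W[165:310,165:265].reshape(-1,3)
m=q[(q[:,2]>.055)&(q[:,2]<.075)];print(len(m),rect(m))
u=np.array([np.cos(np.radians(-12.15)),np.sin(np.radians(-12.15))]);v=np.array([-u[1],u[0]])
s=(m[:,:2]-[.5504,.1895]);a=s@u;b=s@v;k=abs(b)<.02
for lo in range(-90,90,10):
    j=k&(a*1000>lo)&(a*1000<lo+10)
    if j.sum()>5:print(lo,round(float(np.median(m[j,2])),4),end="; ")
E
```

```text
t 21.8 pos [0.5502 0.1899 0.1357] psi -102.08 tilt [0.03 0.  ] F [ 0.2  -0.12  0.01] w 0.0425 q7 -1.57
turn z rad 0.0003 shift cm after turn [0.025 0.034 8.57 ] | without turn [0.025 0.034 8.57 ]
2076 [552.2 190.4 198.4  64.3 -12.2]
-90 0.062; -80 0.0618; -70 0.0622; -60 0.062; -50 0.0628; -40 0.0619; -30 0.0624; 0 0.0622; 10 0.0626; 20 0.0621; 30 0.0616; 60 0.0624; 70 0.0621; 80 0.0624;
```

View pics/side11.png

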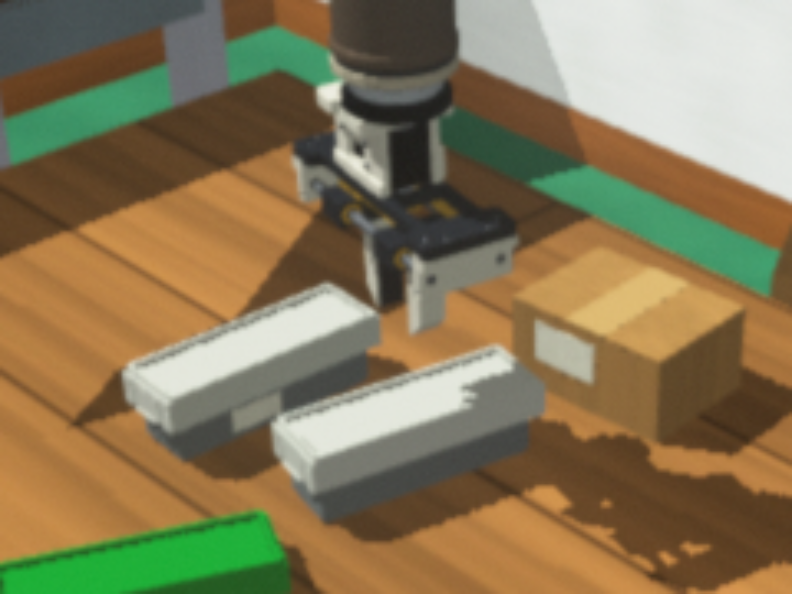

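View pics/top11.png

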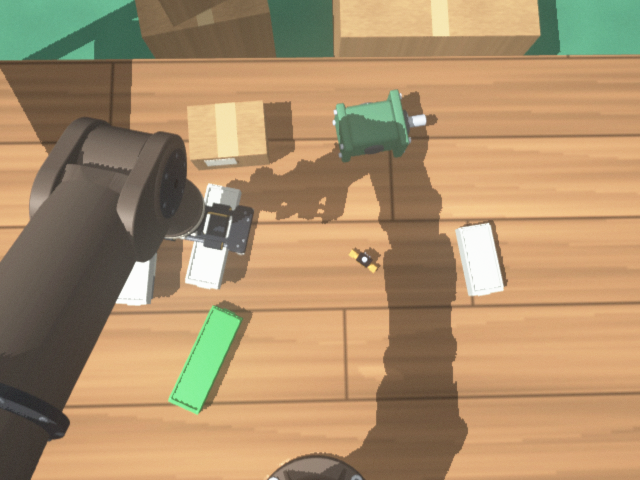

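Emit:
{"api": "step_arm", "payload": {"plan": [[0,0.05,0,1,0,0,0],[0,0.05,0,2,0,0,0],[0,0,0,1.5,0,0,0],[0,0,0,0,0,0,0],[0,0,0,0,0,0,0],[0,0,0,1.5,0,0,0],[0,0,0,2,0,0,0],[0,0,0,1.5,0,0,0],[0,0,0,0.8,0,0,0],[0,0,0,0.3,0,0,0],[0,0,0,0,0,0,0],[0,0,0,0,0,0,0]], "squeeze": 45}}

```text
time: 22.9
tool_pos: [0.5512, 0.1894, 0.0303]
eef_rot: [-0.0, 0.994, -0.106, 0.0]
ft_force: [0.2, -0.4, -0.2]
width: 0.0919
```

```bash
python3 - <<'E'
from h import *
go(.5515,.19,.030,-102.1)
p,d=capture("side");cv2.imwrite("pics/s12.png",cv2.resize(p[80:260,140:380],None,fx=3.3,fy=3.3)[:,:,::-1])
E
```

```text
t 22.9 pos [0.5512 0.1894 0.0303] psi -102.12 tilt [0.04 0.  ] F [ 0.21 -0.4  -0.22] w 0.0919 q7 -1.46
turn z rad -0.0004 shift cm after turn [ 0.017 -0.067  0.03 ] | without turn [ 0.017 -0.067  0.03 ]
```

View pics/s12.png

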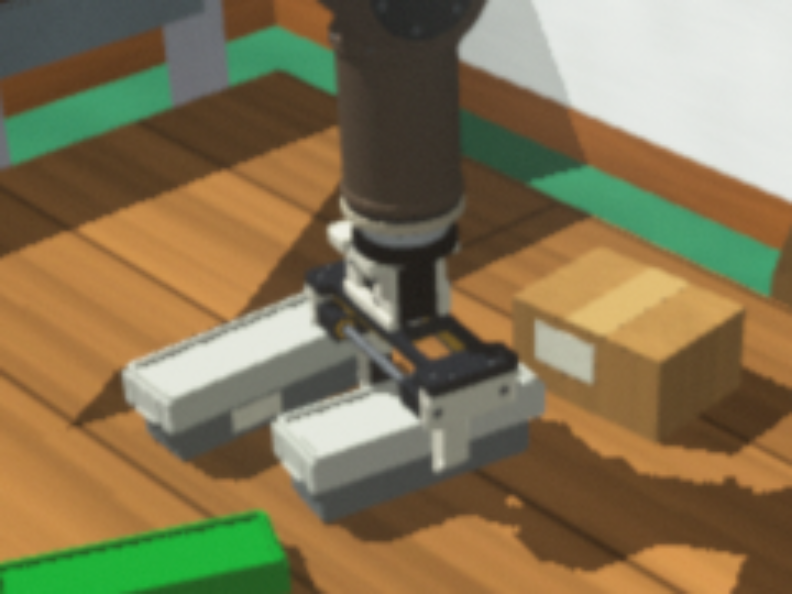

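Emit:
{"api": "step_arm", "payload": {"plan": [[0.5,0,0,0,0,0,0],[0.5,0,0,0,0,0,0],[0.5,0,0,0,0,0,0],[0.5,0,0,0,0,0,0],[0.5,0,0,0,0,0,0],[0.5,0,0,0,0,0,0],[0.5,0,0,0,0,0,0],[0.5,0,0,-0.3,0,0,0],[0.5,0,0,-0.8,0,0,0],[0.5,0,0,-2,0,0,0],[0.5,0,0,-3,0,0,0],[0.5,0,0,-3,0,0,0],[0.5,0,0,-2.5,0,0,0],[0.5,0,0,-1.4,0,0,0],[0.5,0,0,-0.5,0,0,0],[0.5,0,0,0,0,0,0],[0.5,0,0,0,0,0,0],[0.5,0,0,0,0,0,0]]}}

```text
time: 24.45
tool_pos: [0.5496, 0.1896, 0.1631]
eef_rot: [0.0, 0.994, -0.105, -0.001]
ft_force: [0.5, -0.1, -4.7]
width: 0.0632
```

```bash
python3 - <<'E'
from h import *
for n in("side","top"):
    p,d=capture(n);cv2.imwrite(f"pics/{n}13.png",p[:,:,::-1] if n=="top" else cv2.resize(p[80:260,140:380],None,fx=3.3,fy=3.3)[:,:,::-1]);np.save(n+"13.npy",d)
W=cloud(d,"top");q=W[130:330,140:300].reshape(-1,3)
m=q[(q[:,2]>.185)&(q[:,2]<.22)]
if len(m):print(len(m),rect(m))
d0=np.load("top0.npy");W=cloud(d0,"top")[185:320,105:168].reshape(-1,3)
for lo,hi in((.0605,.0635),(.0645,.075)):
    m=W[(W[:,2]>lo)&(W[:,2]<hi)];print("full",len(m),rect(m))
go(.5228,.3405,.145,-93.3)
E
```

```text
3006 [551.2 190.1 198.1  64.5 -12.2]
full 1868 [523.1 340.7 198.   65.5  -3.6]
full 741 [523.5 340.1 195.4  64.3  -3.5]
t 24.55 pos [0.5499 0.1894 0.1633] psi -102.11 tilt [-0.12 -0.06] F [ 0.32  1.11 -4.99] w 0.0629 q7 -1.6
turn z rad -0.1538 shift cm after turn [ -3.57  -14.93    1.825] | without turn [ -5.814 -14.207   1.825]
```

View pics/side13.png

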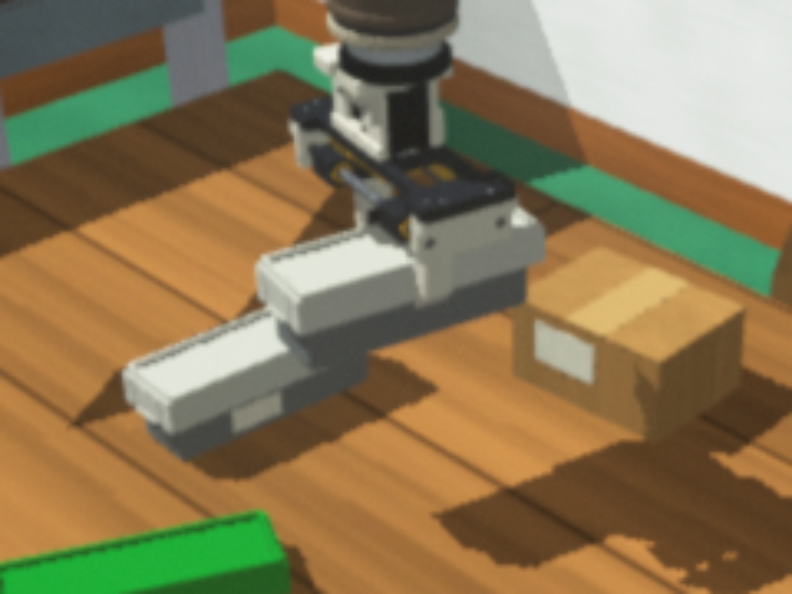

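View pics/top13.png

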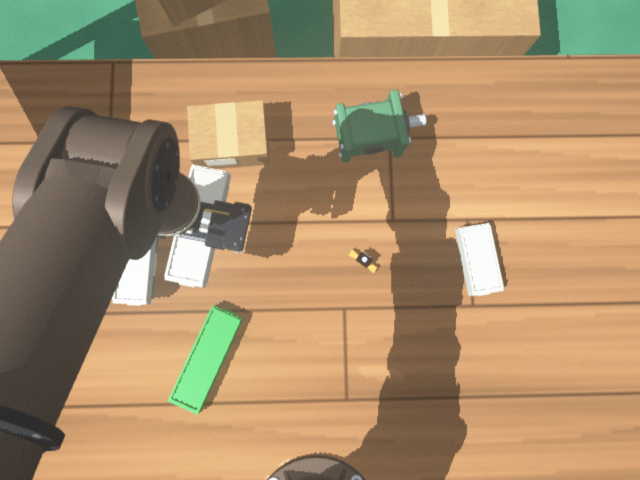

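Emit:
{"api": "step_arm", "payload": {"plan": [[0.5,0,0,0,0,0,-0.05],[0.5,0,0,0,0,0,-0.05],[0.5,0,0,0,0,0,-0.05],[0.5,-0.25,-1,0,0,0,0],[0.5,-0.5,-2,0,0,0,0],[0.5,-0.65,-2.7,0,0,0,0],[0.5,-0.7,-2.9,0,0,0,0],[0.5,-0.65,-2.66,0,0,0,0],[0.5,-0.5,-2,0,0,0,0],[0.5,-0.25,-1,0,0,0,0],[0.5,-0.15,-0.6,0,0,0,0],[0.5,0,0,0,0,0,0],[0.5,0,0,0,0,0,0],[0.5,0,0,0,0,0,0],[0.5,0,0,0,0,0,0]]}}

```text
time: 25.8
tool_pos: [0.5239, 0.3384, 0.165]
eef_rot: [0.0, 0.999, -0.032, 0.0]
ft_force: [0.8, -0.2, -4.6]
width: 0.0628
```

```bash
python3 - <<'E'
from h import *
go(.5225,.340,.091,-93.5)
for n in("side","top"):
    p,d=capture(n);cv2.imwrite(f"pics/{n}14.png",p[:,:,::-1] if n=="top" else cv2.resize(p[60:260,100:340],None,fx=3.3,fy=3)[:,:,::-1]);np.save(n+"14.npy",d)
go(.5225,.340,.091,-93.5)
W=cloud(d,"top");q=W[130:330,40:300].reshape(-1,3)
m=q[(q[:,2]>.185)&(q[:,2]<.22)]
if len(m):print(len(m),rect(m))
E
```

```text
t 25.8 pos [0.5239 0.3384 0.165 ] psi -93.67 tilt [ 0.02 -0.01] F [ 0.83 -0.19 -4.59] w 0.0628 q7 -1.71
turn z rad -0.0029 shift cm after turn [-0.153 -0.156  7.395] | without turn [-0.154 -0.155  7.395]
t 25.9 pos [0.5238 0.339  0.1649] psi -93.62 tilt [0.01 0.01] F [-0.24 -1.01 -4.98] w 0.0627 q7 -1.71
turn z rad -0.0021 shift cm after turn [-0.134 -0.095  7.392] | without turn [-0.134 -0.095  7.392]
3438 [525.  339.1 198.2  65.3  -3.8]
```

View pics/side14.png

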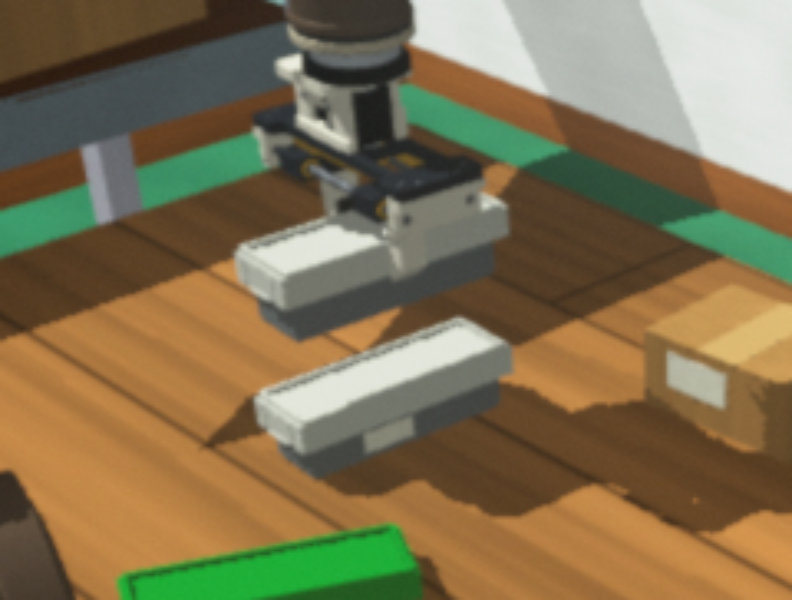

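View pics/top14.png

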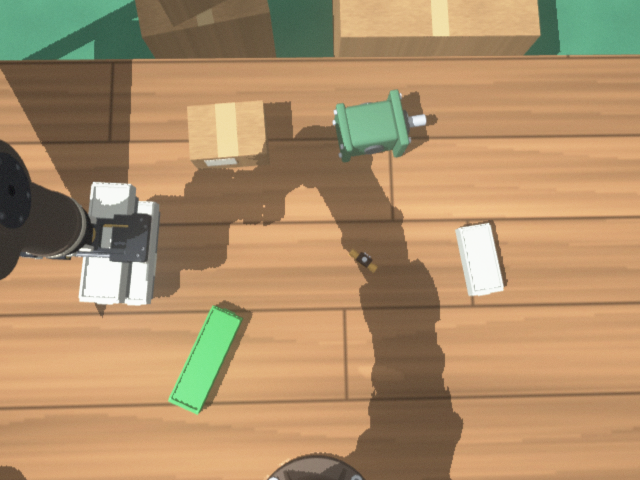

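Emit:
{"api": "step_arm", "payload": {"plan": [[0.5,-0.15,-0.1,0.8,0,0,-0.004],[0.5,0,0,1.5,0,0,0],[0.5,0,0,1.8,0,0,0],[0.5,0,0,1.2,0,0,0],[0.5,0,0,0.6,0,0,0],[0.5,0,0,0.3,0,0,0],[0.5,0,0,0,0,0,0],[0.5,0,0,0,0,0,0],[0.5,0,0,0,0,0,0]]}}

```text
time: 26.65
tool_pos: [0.5225, 0.3413, 0.1035]
eef_rot: [-0.0, 1.0, -0.029, 0.001]
ft_force: [1.1, -1.0, -5.2]
width: 0.0628
```

```bash
python3 - <<'E'
from h import *
go(.5224,.340,.091,-93.5)
for n in("side","top"):
    p,d=capture(n);cv2.imwrite(f"pics/{n}15.png",p[:,:,::-1] if n=="top" else cv2.resize(p[80:240,150:310],None,fx=4.5,fy=3.7)[:,:,::-1])
W=cloud(d,"top");q=W[130:330,60:300].reshape(-1,3)
m=q[(q[:,2]>.120)&(q[:,2]<.15)]
if len(m):print(len(m),rect(m))
E
```

```text
t 26.65 pos [0.5225 0.3413 0.1035] psi -93.28 tilt [0.07 0.04] F [ 1.06 -1.   -5.16] w 0.0628 q7 -1.66
turn z rad 0.0038 shift cm after turn [-0.005  0.131  1.252] | without turn [-0.005  0.131  1.252]
2995 [523.7 341.2 198.4  65.5  -3.5]
```

View pics/side15.png

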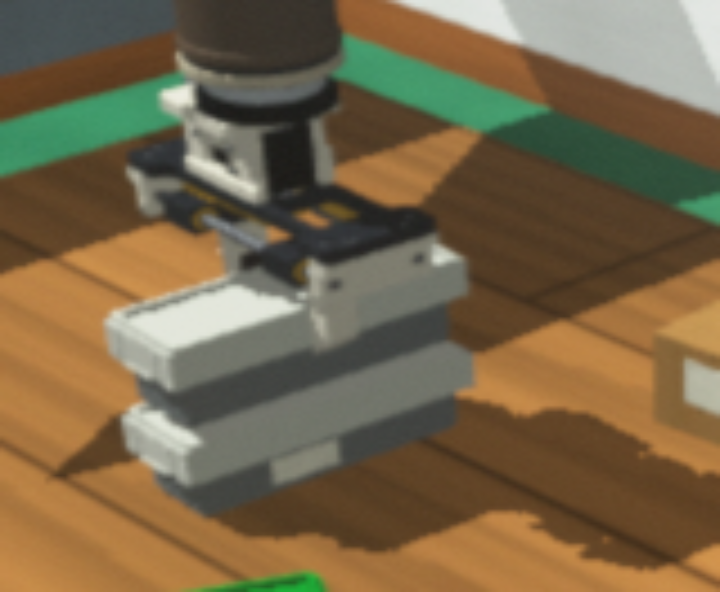

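Emit:
{"api": "step_arm", "payload": {"plan": [[0.5,-0.03,0.08,0.3,0,0,0],[0.5,0,0,0.3,0,0,0],[0.5,0,0,0.2,0,0,0],[0.5,0,0,0.15,0,0,0],[0.5,0,0,0.1,0,0,0],[0.5,0,0,0.1,0,0,0],[0.5,0,0,0.05,0,0,0],[0.5,0,0,0,0,0,0],[0.5,0,0,0,0,0,0]]}}

```text
time: 27.5
tool_pos: [0.5216, 0.3405, 0.0909]
eef_rot: [-0.0, 1.0, -0.029, 0.0]
ft_force: [-0.8, 0.4, -1.0]
width: 0.0628
```

```bash
python3 - <<'E'
from h import *
go(.5224,.340,.0908,-93.5)
p,d=capture("top")
W=cloud(d,"top");q=W[130:330,60:300].reshape(-1,3)
m=q[(q[:,2]>.112)&(q[:,2]<.14)]
if len(m):print(len(m),rect(m))
E
```

```text
t 27.5 pos [0.5216 0.3405 0.0909] psi -93.28 tilt [0.01 0.02] F [-0.83  0.41 -0.97] w 0.0628 q7 -1.65
turn z rad 0.0039 shift cm after turn [0.082 0.048 0.01 ] | without turn [0.082 0.048 0.01 ]
2852 [522.9 340.7 198.4  65.9  -3.6]
```

Emit:
{"api": "step_arm", "payload": {"plan": [[0.5,0,0,0.05,0,0,0],[0.5,0,0,0.03,0,0,0],[0.5,0,0,0,0,0,0],[0.5,0,0,0,0,0,0]]}}

```text
time: 27.88
tool_pos: [0.5217, 0.3405, 0.0904]
eef_rot: [-0.0, 1.0, -0.029, 0.0]
ft_force: [-4.2, 0.0, 5.3]
width: 0.0629
```

Contact is confirmed, with the force going from -5 N hanging to +5 N resting. I'll release and back off upward.

Emit:
{"api": "step_arm", "payload": {"plan": [[0,0,0,0,0,0,0],[0,0,0,0,0,0,0],[0,0,0,0,0,0,0],[0,0,0,0,0,0,0],[0,0,0,0,0,0,0],[0,0,0,-0.5,0,0,0],[0,0,0,-1.5,0,0,0],[0,0,0,-3,0,0,0],[0,0,0,-3,0,0,0],[0,0,0,-3,0,0,0],[0,0,4,-1,0,0,0],[0,0,4,0,0,0,0],[0,0,4,0,0,0,0],[0,0,4,0,0,0,0],[0,0,4,0,0,0,0],[0,0,4,0,0,0,0],[0,0,4,0,0,0,0],[0,0,3,0,0,0,0],[0,0,0,0,0,0,0],[0,0,0,0,0,0,0]]}}

```text
time: 29.55
tool_pos: [0.5039, 0.0287, 0.2113]
eef_rot: [-0.001, 1.0, -0.031, 0.001]
ft_force: [-0.7, 0.8, 0.1]
width: 0.0917
```

```bash
python3 - <<'E'
from h import *
go(.5224,.340,.0908,-93.5)
for n in("side","top"):
    p,d=capture(n);cv2.imwrite(f"pics/{n}16.png",p[:,:,::-1] if n=="top" else cv2.resize(p[80:240,150:310],None,fx=4.5,fy=3.7)[:,:,::-1])
W=cloud(d,"top");q=W[170:330,60:190].reshape(-1,3)
for lo,hi in((.112,.14),(.124,.14),(.03,.07)):
    m=q[(q[:,2]>lo)&(q[:,2]<hi)]
    if len(m):print(lo,len(m),rect(m),np.median(m[:,2]))
m=q[(q[:,2]>.112)&(q[:,2]<.14)]
u=np.array([np.cos(np.radians(-3.5)),np.sin(np.radians(-3.5))]);v=np.array([-u[1],u[0]])
s=(m[:,:2]-[.523,.3405]);a=s@u;b=s@v;k=abs(b)<.02
for lo in range(-90,90,20):
    j=k&(a*1000>lo)&(a*1000<lo+20)
    if j.sum()>5:print(lo,round(float(np.median(m[j,2])),4),end="; ")
E
```

```text
t 29.55 pos [0.5039 0.0287 0.2113] psi -93.56 tilt [0.09 0.07] F [-0.74  0.77  0.1 ] w 0.0917 q7 -1.3
turn z rad -0.0011 shift cm after turn [ -0.074 -31.17   12.088] | without turn [ -0.107 -31.17   12.088]
0.112 4171 [522.8 340.6 198.2  65.2  -3.2] 0.12289302051022348
0.124 1265 [522.7 340.7 197.   65.2  -3.5] 0.12553281445302264
0.03 917 [518.2 315.  203.7  39.3 -11.5] 0.060909137298974014
-90 0.1227; -70 0.1224; -50 0.1225; -30 0.1226; -10 0.1226; 10 0.1226; 30 0.1226; 50 0.1225; 70 0.1227;
```

View pics/side16.png

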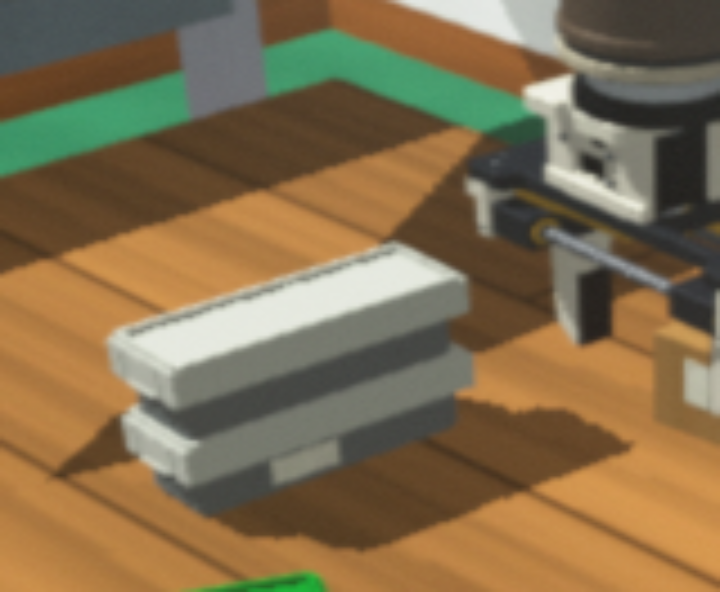

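View pics/top16.png

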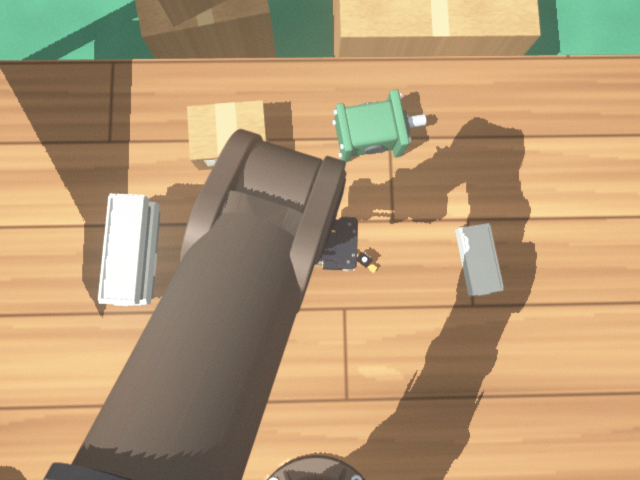

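Emit:
{"api": "step_arm", "payload": {"plan": [[0,0,0,0,0,0,0],[0,0,0,0,0,0,0],[0,0,0,0,0,0,0],[0,0,0,0,0,0,0]]}}

```text
time: 29.98
tool_pos: [0.5038, 0.0316, 0.2098]
eef_rot: [0.0, 1.0, -0.028, -0.0]
ft_force: [0.5, -0.2, -0.6]
width: 0.0918
```

```bash
python3 -c "
from cell import *
print(hand_in())"
```

```text
the job is handed in; nothing more can be done
None
```

The job is done and handed in at about 30 s: the valve is boxed, the lid is snapped shut, and the closed box is stacked on the full box. I set the larger valve upright in the tub and laid the full-length lid on. Pressing each end down, I felt it stop hard at about panel height (0.061 m, 25–32 N). I then lifted the closed box by the lid's skirt and set it down gently on the full box.

**Last checks, from the final depth picture unless noted:**
- **Lid:** the top panel is level along its whole length, at 0.121 m after correcting for the camera's 1.6 mm height offset. That is exactly two box heights, so the lid is home and the foot rests on the full box's panel.
- **Stacking:** the box lies within about 1 mm and 0.5° of where I first measured the full box. I did not re-measure the full box at the end because the new box mostly hides it.
- **Clearance:** the arm was clear of everything and nearly still at hand-in.
- **Tongues and valve:** I could not see the tongues or the valve in the closed box. I am relying on the lid height, the press forces and the earlier picture of the valve standing in the tub.
- **Lid fit:** after pressing, the lid sat about 1–2 mm off my tub estimate, about the stated play.
- **Other things:** the short lid, gear pump and carton looked unmoved in the final pictures.

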